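# Half-open the photocell shutter

## Robot

A 6-joint arm with a two-finger parallel gripper is mounted at the origin on the work surface. World frame = base frame: x ahead of the robot, y to its left, z up, the work surface at z = 0. Lengths are in m, angles in rad, forces in N, time in s.
With the tool pointing down it reaches from about 0.25 to 0.775 m from the base axis. Payload 4 kg.
Tool frame: the origin (TCP) lies on the centre line of the jaws, within the pads' length; the fingertips stand 8 mm ahead of it and the grasp point (between the pads) lies 11 mm behind it; y points along the fingers, x is the direction in which the jaws open and shut, and the axes are right-handed (so a half turn about y gives the same grasp; the last joint's range is limited). The gripper opens to 94 mm and grips with 3 to 60 N. Pads are 16 mm wide; open, the fingers measure 119 mm over their backs; the gripper's body (75 mm by 177 mm) begins 78 mm behind the grasp point.
Start: joints at [-1.236, 0.087, 1.371, -0, 1.684, -0.103], TCP at [0.233, -0.498, 0.214] pointing down, gripper open.
Joint ranges: [-3.1, 3.1], [-0.76, 2.03], [0.27, 2.55], [-1.08, 4.22], [0.17, 2.65], [-2.57, 2.57]. Speed limits (rad/s): [2.79, 2.79, 3.14, 3.14, 3.14, 3.14].

## Interface

Orientations are given as [roll, pitch, yaw] about the fixed x, y, z axes, in that order (R = Rz(yaw) Ry(pitch) Rx(roll)).
In Python, from bench import robot gives the robot as it stands.
- The arm moves only by the tool step_arm, never from a script. Its argument "commands" is a list of rows, each an object with "xyz": the shift along the world's x, y, z in m, a list of three; "twist": the turn, a rotation vector about the world's x, y, z in degrees, a list of three. In form: [{"xyz": [tx, ty, tz], "twist": [ax, ay, az]}, ...]. A call has 1 to 12 rows; each row is the pose to reach, as a shift and turn from the pose commanded when the call began; what a row does not reach only later rows make up. A row lasts 1/12 s, in which the tool goes at most 41.7 mm and 7.16 degrees, less where a joint would pass 70% of its speed; a pose out of reach is approached as far as the arm can. A call with a gripper value outside its range is refused whole. "fingers" is the closure in counts, from 0 (fully open) to 255 (shut), set as the call begins (left out, the last holds). The fingers move at their own pace and stop on an object; the grip force is fixed at half the most. Time passes only in rows, so rows that repeat a pose let the fingers close. It gives the time, the measured TCP pose, the force and the opening at its end, in the units of the state.
- robot.get_obs(): the state, without advancing time (a new reading comes with each control period).
- robot.snapshot(name): name is "side" or "top" or "wrist"; returns (picture, depth): 400x640x3 uint8, red, green, blue; 400x640 float32, m along the optical axis (not along the pixel's ray), 0 where there is no reading.
- robot.camera_info(name): a dict with "fx", "fy", "cx", "cy" (pixels), "k1" (the pictures are not rectified: a ray, as slopes to the right and down, at radius r is drawn at 1 + k1 r^2 times it, then the intrinsics apply), "R" (3x3) and "t" (3): a world point X has camera coordinates R X + t. Camera axes: x right, y down, z forward; pixel columns grow to the right and rows downward; lengths in m; the calibration is good to about 2 mm. A picture is of the moment at which its call begins: read the wrist's pose just before it. camera_info takes no time and is no camera call; for the wrist camera it gives the pose at the moment of the call.
- robot.close_job(): hands the job in, once; it reports no verdict.
The state is a dict: "time": time; "joint_positions": joint angles; "qvel": joint speeds; "joint_torque": joint torques, N m; "tool_pos": TCP position; "ee_rot": TCP orientation; "wrist_force": force on the tool from outside, world axes, zero at the start; "wrist_torque": the same for the moment, N m; "width": finger opening in m.
Only numpy, scipy, OpenCV 4.12 (cv2) and the standard library are available. Lean on these libraries where they do the work, as an engineer would, in place of code of your own. Each camera call takes 0.05 s, during which the arm holds its last target.

## Task

Swing the red-knobbed latch on the grey photocell box closed until its arm rests in the catch on the chamber lid. Only then slide the orange-tabbed spring shutter open until its pointer stands at the green half-travel line, never letting it open beyond about three quarters, and hold it there against its spring: the program finishes while still holding the shutter, with the latch still closed. Leave everything else on the bench where it is.

Things in the scene. Friction and masses are not known exactly. Their poses are not given: they have to be found in the camera images.
- photobox: Grey photocell box, fixed to the bench, 150 mm (x) by 330 mm (y), flat top 90 mm above the bench, turned by up to 25 degrees. Origin: centre of its underside. z up; -x is its front (coloured sockets), roughly towards the robot; +y is the end with the flat aluminium chamber lid. Latch, catch, shutter and scale are on its top. Nothing stands on the top higher than the knob and tab.
- latch (a joint): Angle of the latch about its vertical pivot (rad): 0 = closed, arm along the box's +y lying in the catch (a stop); positive = open, tip swung (anticlockwise seen from above) towards the box's front, up to 1.6. A stiff hinge (about 0.04 N m): it stays where it is left, no spring.
- latch_pivot (a point): Pivot axis of the latch, 12 mm above the box top, at box x = 0, y = +45 mm. The steel arm reaches 78 mm from here, 12 mm wide, 6 to 12 mm above the box top.
- latch_knob (a point): Centre of the top of the latch's red upright knob: cylinder 16 mm in diameter, 43 mm tall, top 55 mm above the box top, axis 70 mm from the pivot axis. Moves with the latch. Closed, it stands 25 mm beyond the catch.
- catch (a point): Middle of the top of the dark steel catch on the lid, 20 mm above the box top, at box x = +8 mm, y = +90 mm; the catch is 32 mm (x) by 18 mm (y), open below its roof towards the box front (-x). Closed, the latch arm lies under the roof.
- shutter (a joint): Travel of the shutter (m): 0 = shut, against its stop; 0.080 = fully open; half travel is 0.040. Opens towards the box's +y. A spring pulls it shut: about 2 N at 0, rising evenly by 1 N per 10 mm (6 N at half, 10 N fully open), so it springs back when let go.
- shutter_tab (a point): Centre of the top of the shutter's orange upright tab, 10 mm thick along the box's y, 30 mm wide along x, from 5 to 55 mm above the box top. At box x = 0, y = -105 mm when shut; slides to y = -25 mm. It rises from a black plate (58 by 80 mm, 5 mm above the box top) between two rails 8 mm high, 29 to 39 mm either side; its orange pointer reaches over the scale on the +x side.
- half_mark (a point): Middle of the long green line on the white scale (ticks every 10 mm) on the box top: at box x = +54 mm, y = -65 mm. The shutter is at half travel when its tab and pointer are level with this line, that is, when the tab's box y equals the line's.
- meter: Bystander: hand-held multimeter lying flat, grey with white face, 180 mm (x) by 88 mm (y) by 47 mm high, origin under its centre. Loose.
- filter_jar: Bystander: small closed jar 48 mm in diameter, 60 mm high, origin under its centre. Loose.
- tape: Bystander: blue ring of tape lying flat, 90 mm outside diameter, 60 mm inside, 19 mm high, origin under its centre. Loose.
- driver: Bystander: screwdriver with a red handle, about 180 mm long, lying along its x. Loose.
- pen: Bystander: white pen with a blue cap, 135 mm long along its x, about 10 mm thick. Loose.
- brass_weight: Bystander: brass weight 40 mm in diameter, 54 mm high with a small head knob, origin under its centre. Loose.

How it is judged:
By the outcome, as a careful person would: the job done as asked, in the order asked, and still so for the second after the job is handed in, while the arm keeps its last pose, push and grip.
It also fails if it takes over 42 s, if anything falls off the work surface, if the arm or the gripper's body presses on something with over 40 N, if the wrist force passes 120 N, or if a joint passes its speed limit or range.

## Working session

There is one attempt and no reset: what is moved stays moved. The work goes in short steps, Python scripts to look and compute and a tool call to move; the robot and the scene stay as the last step left them, time stands still between calls to the robot, and variables do not carry over. Pictures are saved under pics/ and viewed, and the job is handed in when it is done.

Besides the shell and the picture viewer there is one more tool, called after ">>>" in YAML: its name, and indented under it one key for each argument. step_arm: Moves the arm, as the interface text tells. Its arguments: {"type":"object","properties":{"commands":{"type":"array"},"fingers":{"type":"number"}},"required":["commands"]}

```bash
mkdir -p pics; ls
cat > h.py <<'E'
import numpy as np,cv2
from bench import robot
def save(n,im): cv2.imwrite('pics/'+n+'.png',im[:,:,::-1])
E
python3 - <<'E'
from h import *
print(robot.get_obs())
for n in ['top','side']:
    ci=robot.camera_info(n);print(n,ci)
    p,d=robot.snapshot(n);save(n+'0',p);np.savez('pics/'+n+'0.npz',p=p,d=d,**ci)
E
```

```text
pics
{'time': 0.0, 'joint_positions': array([-1.23607501e+00,  8.79705508e-02,  1.37224989e+00, -1.01206271e-05,
        1.68355707e+00, -1.03110019e-01]), 'qvel': array([ 0.00063373, -0.00132461, -0.0006258 ,  0.0002349 , -0.00043628,
       -0.00165848]), 'joint_torque': array([-2.00017290e-03, -3.40190864e+01, -3.02426326e+01,  7.16211763e-02,
        3.31336563e-02, -1.71170127e-04]), 'tool_pos': array([ 0.23300349, -0.49763383,  0.21229785]), 'ee_rot': array([-1.57058145,  0.00217428, -1.13296588]), 'wrist_force': array([-0.32944571, -0.10274635, -0.37831069]), 'wrist_torque': array([ 0.0354675 ,  0.04961414, -0.00554383]), 'width': 0.09389929824643713}
top {'fx': 441.53936894865205, 'fy': 441.53936894865205, 'cx': 312.30618721188216, 'cy': 201.8911549301058, 'k1': -0.06637412085532746, 'R': array([[ 0.03422606, -0.9994106 ,  0.00265032],
       [-0.97558445, -0.03398551, -0.21697916],
       [ 0.21694135,  0.00484073, -0.97617264]]), 't': array([-0.06473207,  0.56605507,  1.28863997])}
side {'fx': 362.8169723273094, 'fy': 362.8169723273094, 'cx': 317.8056522271406, 'cy': 202.38327965870147, 'k1': -0.029499203086202918, 'R': array([[-0.99818151, -0.05845262, -0.01472959],
       [-0.03275455,  0.73107638, -0.68150896],
       [ 0.05060444, -0.67978718, -0.73166152]]), 't': array([0.54990146, 0.13947401, 1.22728693])}
```

View pics/top0.png

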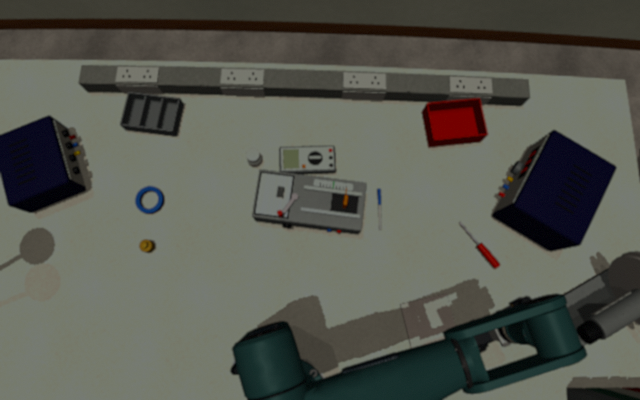

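View pics/side0.png

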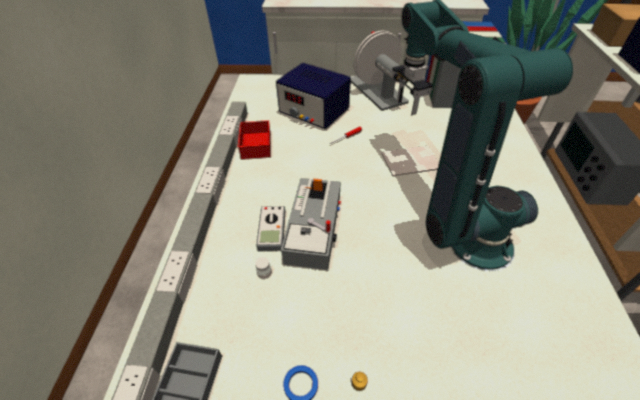

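```bash
cat >> h.py <<'E'
def rays(ci,uv):
    K=np.array([[ci['fx'],0,ci['cx']],[0,ci['fy'],ci['cy']],[0,0,1.]])
    return cv2.undistortPoints(np.array(uv,float).reshape(-1,1,2),K,np.array([float(ci['k1']),0,0,0]))[:,0]
def w3(ci,uv,z):  # with depth
    s=rays(ci,uv); z=np.asarray(z)[:,None]
    return (np.c_[s,np.ones(len(s))]*z-ci['t'])@ci['R']
def atz(ci,uv,zw):
    s=rays(ci,uv); D=np.c_[s,np.ones(len(s))]@ci['R']; C=-ci['R'].T@ci['t']
    return C+D*((zw-C[2])/D[:,2])[:,None]
def proj(ci,X):
    K=np.array([[ci['fx'],0,ci['cx']],[0,ci['fy'],ci['cy']],[0,0,1.]])
    return cv2.projectPoints(np.array(X,float).reshape(-1,3),cv2.Rodrigues(np.array(ci['R']))[0],np.array(ci['t']),K,np.array([float(ci['k1']),0,0,0]))[0][:,0]
E
python3 - <<'E'
from h import *
for n in ['top','side']:
    c=dict(np.load(f'pics/{n}0.npz'));p,d=c['p'],c['d']
    r=(235,375,140,245) if n=='top' else (245,350,170,275)
    crop=p[r[2]:r[3],r[0]:r[1]]
    save(n+'0z',cv2.resize(crop,None,fx=5.5,fy=5.5,interpolation=cv2.INTER_CUBIC))
    v,u=np.mgrid[r[2]:r[3],r[0]:r[1]]
    uv=np.c_[u.ravel(),v.ravel()];z=d[v,u].ravel()
    X=w3(c,uv,z); col=p[v,u].reshape(-1,3).astype(int)
    top=(abs(X[:,2]-0.09)<0.006)&(z>0)
    print(n,top.sum()); rect=cv2.minAreaRect((X[top,:2]*1000).astype(np.float32)); print(rect,np.median(X[top,2]))
    R,G,B=col.T
    red=(R>130)&(G<70)&(B<70); org=(R>150)&(G>80)&(G<150)&(B<70)
    for nm,m in(('red',red),('org',org)):
        print(nm); 
        for a,b,cc in zip(uv[m],X[m],col[m]): print(a,b.round(3),cc)
E
```

```text
top 4546
((571.4161987304688, -36.48826599121094), (330.2967529296875, 151.1148681640625), 84.5473403930664) 0.08984595381869565
red
org
side 2802
((570.1962890625, -34.30455017089844), (333.0987854003906, 150.385986328125), 84.47929382324219) 0.09062149497970659
red
[316 181] [ 0.563 -0.133  0.143] [134  60   4]
[317 181] [ 0.56  -0.135  0.14 ] [140  63   8]
[318 181] [ 0.556 -0.135  0.141] [140  65  11]
[319 181] [ 0.553 -0.135  0.141] [138  65   4]
[320 181] [ 0.549 -0.136  0.14 ] [137  66  10]
[338 201] [ 0.485 -0.132  0.047] [138  66  60]
[338 202] [ 0.485 -0.122  0.053] [138  56  51]
[339 202] [ 0.481 -0.121  0.054] [175  55  48]
[339 203] [ 0.481 -0.122  0.047] [150  69  60]
[327 221] [0.518 0.045 0.143] [199  50  43]
[328 221] [0.515 0.047 0.146] [204  43  37]
[329 221] [0.512 0.045 0.145] [194  57  49]
[326 222] [0.521 0.049 0.144] [183  67  60]
[327 222] [0.518 0.047 0.142] [199  31  21]
[328 222] [0.514 0.05  0.145] [204  22  13]
[329 222] [0.511 0.05  0.146] [196  40  32]
[326 223] [0.52  0.053 0.144] [152  60  57]
[327 223] [0.517 0.054 0.145] [174  28  22]
[328 223] [0.514 0.054 0.145] [180  22   8]
[329 223] [0.511 0.051 0.142] [170  38  32]
org
[314 179] [ 0.57  -0.144  0.142] [200 122  68]
[315 179] [ 0.567 -0.139  0.146] [211 123  66]
[316 179] [ 0.563 -0.139  0.146] [214 125  68]
[314 180] [ 0.57  -0.137  0.143] [160  84  34]
[316 180] [ 0.563 -0.138  0.142] [184  85   0]
[317 180] [ 0.56  -0.138  0.142] [194  90   0]
[318 180] [ 0.556 -0.134  0.146] [203 100  16]
[319 180] [ 0.553 -0.137  0.143] [202 103  20]
[320 180] [ 0.549 -0.139  0.142] [197 106  25]
[278 226] [ 0.687 -0.012  0.041] [215 125  67]
```

>>> step_arm:
  commands:
    - {"xyz":[0.0,0.02,0.03],"twist":[0,0,-5]}
    - {"xyz":[0.03,0.05,0.05],"twist":[0,0,-10]}
    - {"xyz":[0.055,0.085,0.07],"twist":[0,0,-15]}
    - {"xyz":[0.075,0.12,0.085],"twist":[0,0,-20]}
    - {"xyz":[0.095,0.155,0.088],"twist":[0,0,-25]}
    - {"xyz":[0.115,0.19,0.088],"twist":[0,0,-30]}
    - {"xyz":[0.135,0.225,0.088],"twist":[0,0,-30.5]}
    - {"xyz":[0.155,0.26,0.088],"twist":[0,0,-30.5]}
    - {"xyz":[0.175,0.295,0.088],"twist":[0,0,-30.5]}
    - {"xyz":[0.195,0.33,0.088],"twist":[0,0,-30.5]}
    - {"xyz":[0.215,0.365,0.088],"twist":[0,0,-30.5]}
    - {"xyz":[0.235,0.4,0.088],"twist":[0,0,-30.5]}
  fingers: 0

```text
time: 1.1
tool_pos: [0.4681, -0.0969, 0.3012]
ee_rot: [-1.571, -0.0, -1.665]
wrist_force: [0.9, 0.6, 0.8]
width: 0.0937
```

>>> step_arm:
  commands:
    - {"xyz":[0.02,0.03,0],"twist":[0,0,0]}
    - {"xyz":[0.03,0.06,0],"twist":[0,0,0]}
    - {"xyz":[0.03,0.06,0],"twist":[0,0,0]}
    - {"xyz":[0.03,0.06,0],"twist":[0,0,0]}

```text
time: 1.43
tool_pos: [0.4977, -0.0377, 0.3007]
ee_rot: [-1.573, -0.0, -1.662]
wrist_force: [0.7, -0.8, 0.2]
width: 0.0937
```

Run:
```python
from h import *
o=robot.get_obs();print(o)
ci=robot.camera_info('wrist');print(ci)
p,d=robot.snapshot('wrist');save('w1',p);np.savez('pics/w1.npz',p=p,d=d,**ci)
```

```text
{'time': 1.4333, 'joint_positions': array([-1.88815324e-01, -2.57807251e-02,  1.31550961e+00, -5.28014119e-04,
        1.85362775e+00,  1.47285758e+00]), 'qvel': array([-0.05235408, -0.01417584,  0.00362441, -0.01321547,  0.00135222,
       -0.00381224]), 'joint_torque': array([  1.16465259, -29.03366983, -30.43333054,   0.19563097,
        -0.08524833,   0.04841938]), 'tool_pos': array([ 0.49771815, -0.0376625 ,  0.30070306]), 'ee_rot': array([-1.57260142e+00, -3.32381959e-04, -1.66181951e+00]), 'wrist_force': array([ 0.65139836, -0.77266278,  0.18721   ]), 'wrist_torque': array([ 0.04770483, -0.02335496, -0.00676367]), 'width': 0.09374288609985738}
{'fx': 282.5668935095624, 'fy': 282.5668935095624, 'cx': 325.98582702372096, 'cy': 201.62277257753408, 'k1': -0.04309763699899892, 'R': array([[-0.09056806, -0.99588959,  0.00116022],
       [-0.95558673,  0.0872308 ,  0.2815045 ],
       [-0.28044861,  0.02438662, -0.95955921]]), 't': array([0.00713111, 0.4261934 , 0.61581841])}
```

View pics/w1.png

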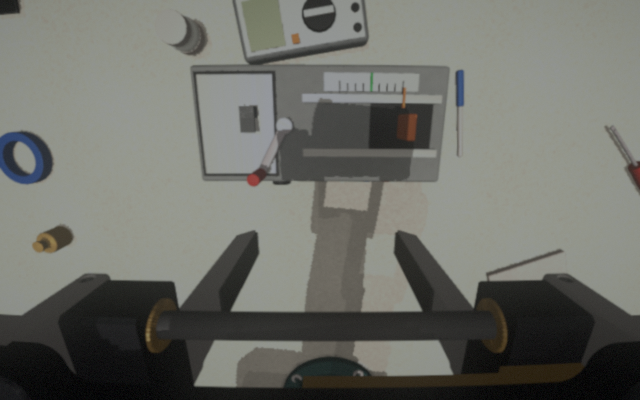

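The wrist view shows the knob at (254,180), the pivot at about (284,125), the catch at (248,119), the tab at (407,124) and the green line at (371,82). I'll measure these next.

Run:
```python
from h import *
c=dict(np.load('pics/w1.npz'));p,d=c['p'],c['d']
r=(180,460,55,195)
save('w1z',cv2.resize(p[r[2]:r[3],r[0]:r[1]],None,fx=2.8,fy=2.8,interpolation=cv2.INTER_CUBIC))
v,u=np.mgrid[r[2]:r[3],r[0]:r[1]]
uv=np.c_[u.ravel(),v.ravel()];z=d[v,u].ravel();X=w3(c,uv,z);col=p[v,u].reshape(-1,3).astype(int);R,G,B=col.T
top=(abs(X[:,2]-np.median(X[:,2]))<0.007)&(z>0)
print(cv2.minAreaRect((X[top,:2]*1000).astype(np.float32)),np.median(X[top,2]))
red=(R>90)&(G<.4*R)&(B<.4*R); org=(R>90)&(G>.3*R)&(G<.75*R)&(B<.35*R); gr=(G>R+30)&(G>B+30)
for n,m in(('red',red),('org',org),('green',gr)):
    print(n,m.sum(),uv[m].mean(0) if m.any() else '')
    if not m.any():continue
    zz=X[m,2];print(np.percentile(zz,[5,50,95]).round(4), X[m].mean(0).round(4))
    h=m&(X[:,2]>np.percentile(zz,95)-.008); print('top',h.sum(),uv[h].mean(0),X[h].mean(0).round(4), X[h].min(0).round(3),X[h].max(0).round(3))
# predicted points
th=np.radians(-5.5);Rz=np.array([[np.cos(th),-np.sin(th)],[np.sin(th),np.cos(th)]])
for n in ['top','side','w1']:
    cc=dict(np.load(f"pics/{n if n=='w1' else n+'0'}.npz"))
    P=[(0,-.105,.145),(.054,-.065,.091),(0,.045,.102),(.008,.09,.11),(-.0616,.078,.145),(-.075,-.165,.09),(.075,-.165,.09),(-.075,.165,.09),(.075,.165,.09)]
    W=[np.r_[Rz@np.array(q[:2])+[.571,-.036],q[2]] for q in P]
    print(n,proj(cc,W).round(1).tolist())
```

```text
((573.7582397460938, -36.18553161621094), (329.14666748046875, 150.46820068359375), 84.5220947265625) 0.08971864115585725
red 0 
org 0 
green 30 [371.33333333  80.46666667]
[0.0895 0.0911 0.0921] [ 0.6222 -0.1065  0.091 ]
top 30 [371.33333333  80.46666667] [ 0.6222 -0.1065  0.091 ] [ 0.611 -0.108  0.089] [ 0.631 -0.104  0.093]
top [[345.5, 199.2], [333.0, 184.2], [294.3, 196.0], [279.6, 190.8], [279.3, 211.9], [361.3, 230.4], [366.6, 181.8], [251.1, 216.1], [258.9, 168.2]]
side [[316.7, 178.9], [299.8, 196.6], [309.7, 220.1], [304.7, 229.1], [327.2, 221.4], [339.9, 180.7], [299.3, 176.8], [327.5, 255.5], [279.1, 249.6]]
w1 [[411.6, 129.4], [371.0, 83.6], [283.7, 127.4], [246.2, 120.9], [252.4, 182.1], [438.2, 184.0], [451.0, 67.3], [200.7, 182.9], [187.9, 66.1]]
```

View pics/w1z.png

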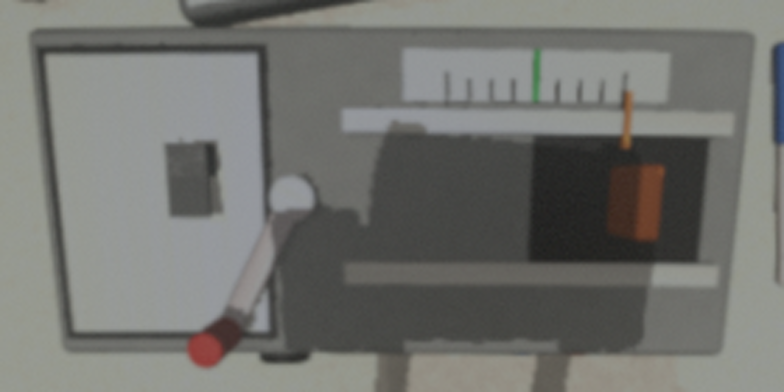

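Run:
```python
from h import *
C={n:dict(np.load(f"pics/{n}.npz")) for n in ['top0','side0','w1']}
c=C['w1'];s=C['side0']
print('knob w',atz(c,[[253.6,179.6]],.145),'tab w',atz(c,[[412,127.5]],.145),'green',atz(c,[[371.3,81.5]],.091),'pivot',atz(c,[[284.3,124.5]],.102))
print('knob s',atz(s,[[327.7,222.2]],.145),'tab s',atz(s,[[317,179.8]],.145))
def P(ci): return np.c_[ci['R'],ci['t']]
for a,b in(([253.6,179.6],[327.7,222.2]),([412,127.5],[317,179.8])):
    X=cv2.triangulatePoints(P(c),P(s),rays(c,[a]).T,rays(s,[b]).T);print((X[:3]/X[3]).T)
```

```text
knob w [[0.52004634 0.04568927 0.145     ]] tab w [[ 0.56303153 -0.14094657  0.145     ]] green [[ 0.6210105  -0.10636768  0.091     ]] pivot [[0.57879381 0.00757133 0.102     ]]
knob s [[0.51539133 0.05063237 0.145     ]] tab s [[ 0.55950965 -0.1363138   0.145     ]]
[[0.5173044  0.04690365 0.13988287]]
[[ 0.56137893 -0.14336696  0.13793832]]
```

>>> step_arm:
  commands:
    - {"xyz":[0.01,0.04,-0.01],"twist":[0,0,0]}
    - {"xyz":[0.02,0.075,-0.03],"twist":[0,0,0]}
    - {"xyz":[0.02,0.085,-0.06],"twist":[0,0,0]}
    - {"xyz":[0.02,0.085,-0.09],"twist":[0,0,0]}
    - {"xyz":[0.02,0.085,-0.1],"twist":[0,0,0]}
    - {"xyz":[0.02,0.085,-0.1],"twist":[0,0,0]}

```text
time: 1.98
tool_pos: [0.5155, 0.0446, 0.1979]
ee_rot: [-1.578, -0.001, -1.667]
wrist_force: [-0.0, 0.0, -0.5]
width: 0.0941
```

Run:
```python
from h import *
o=robot.get_obs();print(o['tool_pos'],o['ee_rot'],o['time'])
ci=robot.camera_info('wrist')
p,d=robot.snapshot('wrist');save('w2',p);np.savez('pics/w2.npz',p=p,d=d,**ci)
print(proj(ci,[[.518,.047,.145],[.518,.047,.12]]))
print('TCP proj',proj(ci,[o['tool_pos']]))
```

```text
[0.51550717 0.04457074 0.19791938] [-1.57819716e+00 -1.20247393e-03 -1.66744433e+00] 1.9833
[[322.64078717 219.05255719]
 [322.8937905  209.68378714]]
TCP proj [[325.92304566 249.88486529]]
```

View pics/w2.png

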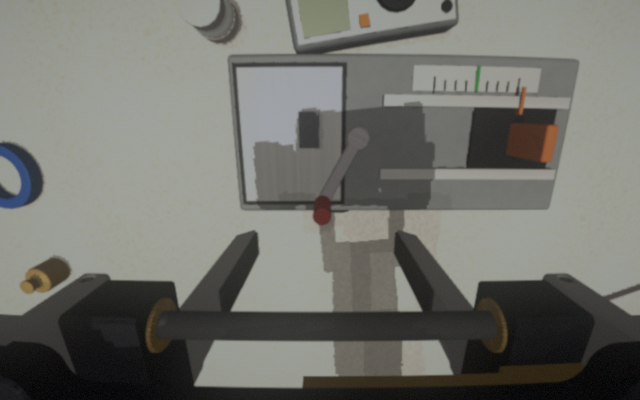

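>>> step_arm:
  commands:
    - {"xyz":[0.003,0,-0.03],"twist":[0,0,0]}
    - {"xyz":[0.003,0,-0.06],"twist":[0,0,0]}
    - {"xyz":[0.003,0,-0.07],"twist":[0,0,0]}
    - {"xyz":[0.003,0,-0.07],"twist":[0,0,0]}
    - {"xyz":[0.003,0,-0.07],"twist":[0,0,0]}

```text
time: 2.45
tool_pos: [0.5215, 0.0453, 0.1333]
ee_rot: [-1.569, 0.0, -1.667]
wrist_force: [0.5, -1.0, -0.7]
width: 0.094
```

>>> step_arm:
  commands:
    - {"xyz":[0,0,0],"twist":[0,0,0]}
    - {"xyz":[0,0,0],"twist":[0,0,0]}
    - {"xyz":[0,0,0],"twist":[0,0,0]}
    - {"xyz":[0,0,0],"twist":[0,0,0]}
    - {"xyz":[0,0,0],"twist":[0,0,0]}
    - {"xyz":[0,0,0],"twist":[0,0,0]}
    - {"xyz":[0,0,0],"twist":[0,0,0]}
    - {"xyz":[0,0,0],"twist":[0,0,0]}
    - {"xyz":[0,0,0],"twist":[0,0,0]}
    - {"xyz":[0,0,0],"twist":[0,0,0]}
  fingers: 255

```text
time: 3.28
tool_pos: [0.5206, 0.046, 0.1314]
ee_rot: [-1.571, -0.0, -1.665]
wrist_force: [0.6, 0.4, 0.0]
width: 0.0308
```

Run:
```python
from h import *
o=robot.get_obs();print(o['tool_pos'],o['ee_rot'],o['time'],o['width'],o['wrist_force'],o['wrist_torque'])
p,d=robot.snapshot('wrist');save('w3',p)
```

```text
[0.52064321 0.04602871 0.1314096 ] [-1.57099283e+00 -9.88242936e-05 -1.66528596e+00] 3.2833 0.03084589402885355 [0.60904045 0.4396069  0.03654654] [0.01879803 0.04352323 0.01429768]
```

View pics/w3.png

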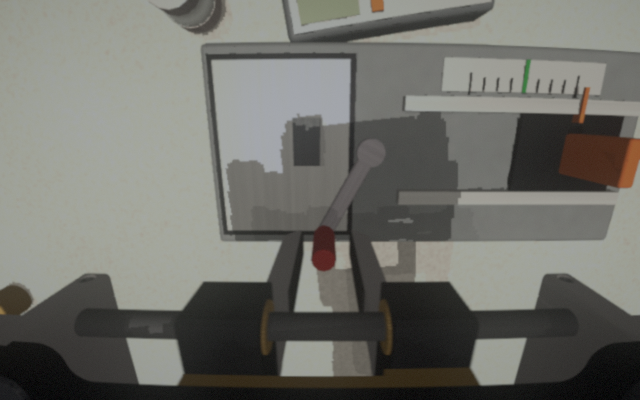

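The knob at (324,250) sits between the jaws, which are still closing.

>>> step_arm:
  commands:
    - {"xyz":[0,0,0],"twist":[0,0,0]}
    - {"xyz":[0,0,0],"twist":[0,0,0]}
    - {"xyz":[0,0,0],"twist":[0,0,0]}
    - {"xyz":[0,0,0],"twist":[0,0,0]}
    - {"xyz":[0,0,0],"twist":[0,0,0]}

```text
time: 3.75
tool_pos: [0.5205, 0.0463, 0.1314]
ee_rot: [-1.571, 0.0, -1.665]
wrist_force: [-1.6, 1.5, -0.4]
width: 0.0152
```

Run:
```python
from h import *
o=robot.get_obs();print(o['tool_pos'],o['ee_rot'],o['time'],o['width'],o['wrist_force'],o['wrist_torque'])
k=o['tool_pos'][:2]; b=np.radians(84.5)
for cx in (.571,.5725,.574):
    piv=np.array([cx,-.0362])+.045*np.array([np.cos(b),np.sin(b)])
    r=k-piv; print(piv,np.hypot(*r),np.degrees(np.arctan2(r[1],r[0]))-84.5, piv+.07*np.array([np.cos(b),np.sin(b)]))
piv=np.array([.5745,-.0362])+.045*np.array([np.cos(b),np.sin(b)])
r0=k-piv;a0=np.arctan2(r0[1],r0[0]);R=np.hypot(*r0)
for a in np.linspace(a0,b,11): print((piv+.07*np.array([np.cos(a),np.sin(a)])-k).round(4))
```

```text
[0.52046028 0.0463001  0.13143516] [-1.57140258e+00  4.34994781e-04 -1.66511036e+00] 3.75 0.015153788270120755 [-1.62779543  1.52515072 -0.41613864] [ 0.30804071  0.21148444 -0.03253351]
[0.57531306 0.00859283] 0.06656324424432586 60.99432195177863 [0.58202226 0.07827056]
[0.57681306 0.00859283] 0.06780467397634048 61.71237456988564 [0.58352226 0.07827056]
[0.57831306 0.00859283] 0.069056369306139 62.404502226839156 [0.58502226 0.07827056]
[-0.0004  0.0003]
[0.0041 0.0065]
[0.0092 0.0121]
[0.0149 0.0172]
[0.0212 0.0216]
[0.0279 0.0253]
[0.0349 0.0283]
[0.0423 0.0304]
[0.0498 0.0318]
[0.0574 0.0323]
[0.0651 0.032 ]
```

>>> step_arm:
  commands:
    - {"xyz":[0.002,0.0033,0],"twist":[0,0,-2]}
    - {"xyz":[0.0045,0.0065,0],"twist":[0,0,-4]}
    - {"xyz":[0.007,0.0093,0],"twist":[0,0,-6]}
    - {"xyz":[0.0095,0.012,0],"twist":[0,0,-8]}
    - {"xyz":[0.012,0.0145,0],"twist":[0,0,-10]}
    - {"xyz":[0.015,0.017,0],"twist":[0,0,-12]}
    - {"xyz":[0.018,0.0193,0],"twist":[0,0,-14]}
    - {"xyz":[0.0212,0.0214,0],"twist":[0,0,-16]}
    - {"xyz":[0.0245,0.0234,0],"twist":[0,0,-18]}
    - {"xyz":[0.028,0.0251,0],"twist":[0,0,-20]}

```text
time: 4.58
tool_pos: [0.547, 0.0699, 0.1313]
ee_rot: [-1.574, -0.004, -2.018]
wrist_force: [-2.9, -3.2, 1.6]
width: 0.0152
```

Run:
```python
from h import *
o=robot.get_obs();print(o['joint_positions'],o['tool_pos'],o['ee_rot'],o['time'],o['width'],o['wrist_force'],o['wrist_torque'])
p,d=robot.snapshot('wrist');save('w4',p)
```

```text
[ 0.02588638  0.12450334  1.49353077 -0.00252031  1.52831153  2.04360282] [0.54699013 0.06991867 0.13130613] [-1.57388158 -0.00440582 -2.01759661] 4.5833 0.015238777326921839 [-2.93609265 -3.15831077  1.64377819] [-0.47947298  0.48846123 -0.17240019]
```

View pics/w4.png

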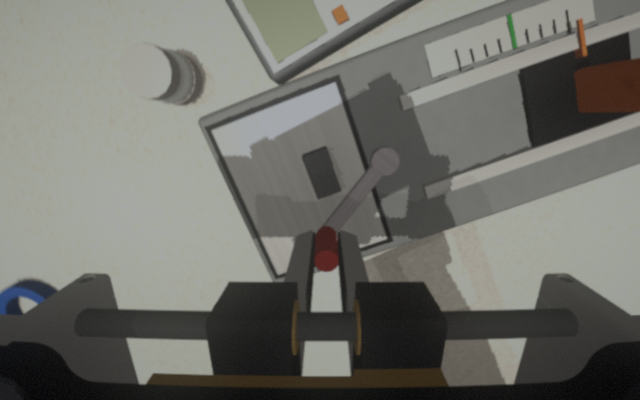

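>>> step_arm:
  commands:
    - {"xyz":[0.0035,0.0017,0],"twist":[0,0,-1.5]}
    - {"xyz":[0.007,0.0032,0],"twist":[0,0,-3]}
    - {"xyz":[0.0105,0.0043,0],"twist":[0,0,-4.5]}
    - {"xyz":[0.0143,0.0053,0],"twist":[0,0,-6]}
    - {"xyz":[0.018,0.0061,0],"twist":[0,0,-7.5]}
    - {"xyz":[0.0218,0.0067,0],"twist":[0,0,-9]}
    - {"xyz":[0.0255,0.007,0],"twist":[0,0,-10.5]}
    - {"xyz":[0.0295,0.0072,0],"twist":[0,0,-12]}
    - {"xyz":[0.0295,0.0072,0],"twist":[0,0,-12]}

```text
time: 5.38
tool_pos: [0.5777, 0.0776, 0.1313]
ee_rot: [-1.572, -0.002, -2.224]
wrist_force: [-2.7, -1.5, 1.2]
width: 0.0149
```

>>> step_arm:
  commands:
    - {"xyz":[0.002,-0.0001,0],"twist":[0,0,0]}
    - {"xyz":[0.004,-0.0002,0],"twist":[0,0,0]}
    - {"xyz":[0.004,-0.0002,0],"twist":[0,0,0]}

```text
time: 5.63
tool_pos: [0.5815, 0.0776, 0.1313]
ee_rot: [-1.572, -0.002, -2.224]
wrist_force: [-4.2, -1.4, 0.9]
width: 0.0155
```

Run:
```python
from h import *
o=robot.get_obs();print(o['joint_positions'],o['tool_pos'],o['ee_rot'],o['time'],o['width'],o['wrist_force'],o['wrist_torque'])
p,d=robot.snapshot('wrist');save('w5',p)
```

```text
[ 3.65268200e-02  1.99200509e-01  1.40796641e+00 -7.05907637e-04
  1.53663313e+00  2.26033108e+00] [0.5814545  0.07764402 0.13127957] [-1.57205065e+00 -1.94857910e-03 -2.22377814e+00] 5.6333 0.01551524440224264 [-4.2238653  -1.433467    0.87090858] [-0.24825431  0.91030169 -0.28400713]
```

View pics/w5.png

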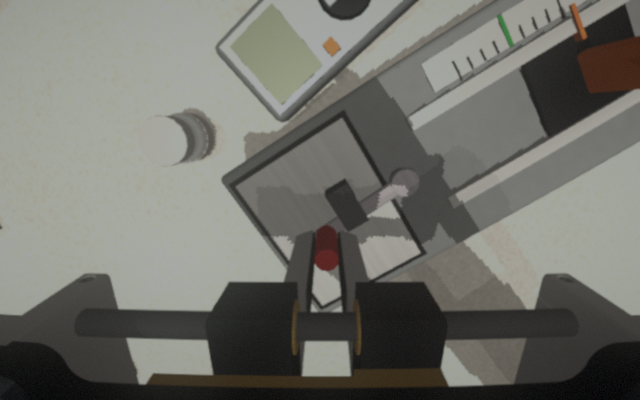

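Nearly closed: the arm is going under the catch roof at (348,203). I'll keep nudging +x until the force rises at the stop.

>>> step_arm:
  commands:
    - {"xyz":[0.001,-0.0001,0],"twist":[0,0,0]}
    - {"xyz":[0.002,-0.0002,0],"twist":[0,0,0]}
    - {"xyz":[0.002,-0.0002,0],"twist":[0,0,0]}

```text
time: 5.93
tool_pos: [0.5835, 0.0777, 0.1313]
ee_rot: [-1.572, -0.001, -2.224]
wrist_force: [-5.4, -1.4, 1.2]
width: 0.0155
```

>>> step_arm:
  commands:
    - {"xyz":[0.001,-0.0001,0],"twist":[0,0,0]}
    - {"xyz":[0.002,-0.0002,0],"twist":[0,0,0]}
    - {"xyz":[0.002,-0.0002,0],"twist":[0,0,0]}

```text
time: 6.18
tool_pos: [0.5848, 0.0777, 0.1313]
ee_rot: [-1.573, -0.002, -2.223]
wrist_force: [-5.7, -0.9, 3.4]
width: 0.0152
```

>>> step_arm:
  commands:
    - {"xyz":[0.001,-0.0001,0],"twist":[0,0,0]}
    - {"xyz":[0.002,-0.0002,0],"twist":[0,0,0]}
    - {"xyz":[0.002,-0.0002,0],"twist":[0,0,0]}

```text
time: 6.43
tool_pos: [0.585, 0.0777, 0.1312]
ee_rot: [-1.577, -0.005, -2.223]
wrist_force: [-10.9, -0.9, 5.3]
width: 0.0148
```

>>> step_arm:
  commands:
    - {"xyz":[0.001,-0.0001,0],"twist":[0,0,0]}
    - {"xyz":[0.002,-0.0002,0],"twist":[0,0,0]}
    - {"xyz":[0.002,-0.0002,0],"twist":[0,0,0]}

```text
time: 6.68
tool_pos: [0.5851, 0.0777, 0.1311]
ee_rot: [-1.581, -0.007, -2.223]
wrist_force: [-17.4, -1.1, 7.1]
width: 0.015
```

Run:
```python
from h import *
o=robot.get_obs();print(o['joint_positions'],o['tool_pos'],o['ee_rot'],o['time'],o['width'],o['wrist_force'],o['wrist_torque'])
p,d=robot.snapshot('wrist');save('w6',p)
ci=robot.camera_info('wrist');np.savez('pics/w6.npz',p=p,d=d,**ci)
```

```text
[3.56208711e-02 2.14515972e-01 1.39014318e+00 6.74788429e-04
 1.54925583e+00 2.25846202e+00] [0.58506623 0.07771661 0.13113613] [-1.58074642 -0.00730016 -2.22282352] 6.6833 0.015018218293608604 [-17.42818636  -1.13680543   7.14667357] [-0.05360825  2.97060246 -0.19741468]
```

View pics/w6.png

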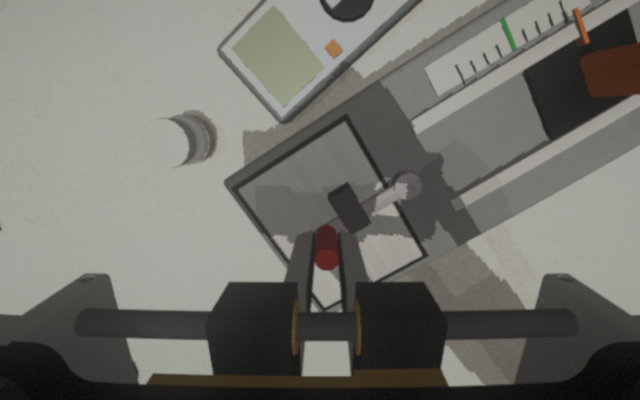

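>>> step_arm:
  commands:
    - {"xyz":[-0.0015,0,0],"twist":[0,0,0]}
    - {"xyz":[-0.003,0,0],"twist":[0,0,0]}
    - {"xyz":[-0.003,0,0],"twist":[0,0,0]}

```text
time: 6.98
tool_pos: [0.5849, 0.0777, 0.1313]
ee_rot: [-1.575, -0.003, -2.223]
wrist_force: [-8.9, -0.4, 3.3]
width: 0.0151
```

>>> step_arm:
  commands:
    - {"xyz":[0,0,0],"twist":[0,0,0]}
    - {"xyz":[0,0,0],"twist":[0,0,0]}
    - {"xyz":[0,0,0],"twist":[0,0,0]}
    - {"xyz":[0,0,0],"twist":[0,0,0]}
    - {"xyz":[0,0,0],"twist":[0,0,0]}
    - {"xyz":[0,0,0],"twist":[0,0,0]}
  fingers: 120

```text
time: 7.48
tool_pos: [0.5876, 0.0774, 0.1316]
ee_rot: [-1.57, 0.001, -2.224]
wrist_force: [-0.4, 0.3, 0.5]
width: 0.0491
```

>>> step_arm:
  commands:
    - {"xyz":[0,0,0.03],"twist":[0,0,0]}
    - {"xyz":[0,0,0.065],"twist":[0,0,0]}
    - {"xyz":[0,-0.01,0.09],"twist":[0,0,0]}
    - {"xyz":[-0.004,-0.04,0.09],"twist":[0,0,5]}
    - {"xyz":[-0.008,-0.075,0.09],"twist":[0,0,11]}
    - {"xyz":[-0.012,-0.11,0.09],"twist":[0,0,17]}
    - {"xyz":[-0.016,-0.145,0.09],"twist":[0,0,23]}
    - {"xyz":[-0.02,-0.18,0.09],"twist":[0,0,29]}
    - {"xyz":[-0.0236,-0.205,0.09],"twist":[0,0,31.9]}
    - {"xyz":[-0.0236,-0.2187,0.09],"twist":[0,0,31.9]}
    - {"xyz":[-0.0236,-0.2187,0.09],"twist":[0,0,31.9]}

```text
time: 8.4
tool_pos: [0.5635, -0.144, 0.2213]
ee_rot: [-1.571, -0.001, -1.672]
wrist_force: [-0.4, 0.6, -0.2]
width: 0.0498
```

Run:
```python
from h import *
o=robot.get_obs();print(o['joint_positions'],o['tool_pos'],o['ee_rot'],o['time'],o['width'],o['wrist_force'],o['wrist_torque'])
for n in ('wrist','side'):
    ci=robot.camera_info(n);p,d=robot.snapshot(n);save('v7'+n,p);np.savez('pics/v7'+n+'.npz',p=p,d=d,**ci)
    if n=='side': save('v7sz',cv2.resize(p[165:275,240:355],None,fx=5,fy=5,interpolation=cv2.INTER_CUBIC))
```

```text
[-3.47294171e-01  1.56407898e-01  1.27878748e+00 -6.31770624e-04
  1.70607575e+00  1.32509119e+00] [ 0.56350697 -0.14400425  0.22127447] [-1.57063670e+00 -6.85384056e-04 -1.67247072e+00] 8.4 0.049793667698716404 [-0.39760141  0.58214596 -0.16523664] [ 0.09415586  0.03186456 -0.01659436]
```

View pics/v7wrist.png

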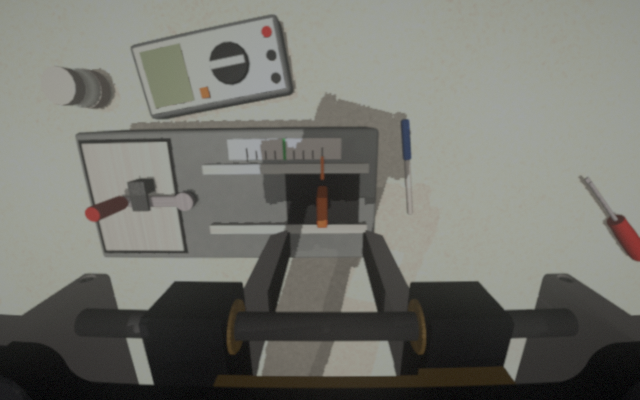

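View pics/v7sz.png

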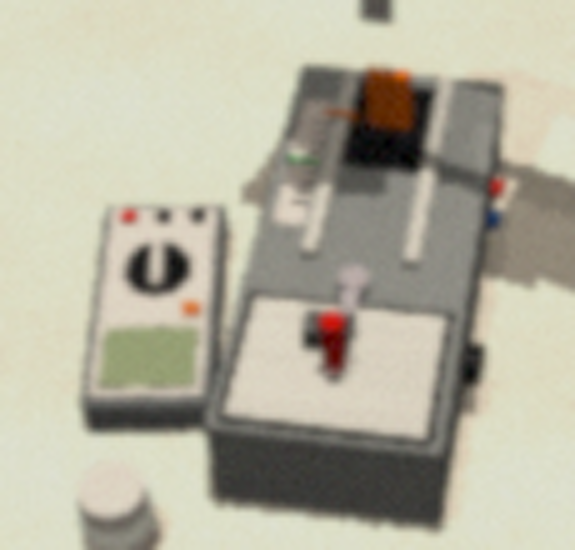

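Run:
```python
from h import *
c=dict(np.load('pics/v7wrist.npz'));p,d=c['p'],c['d']
print(proj(c,[[.564,-.141,.145]]))
save('v7wz',cv2.resize(p[120:265,75:385],None,fx=2.5,fy=2.5,interpolation=cv2.INTER_CUBIC))
```

```text
[[322.52282669 212.95778348]]
```

View pics/v7wz.png

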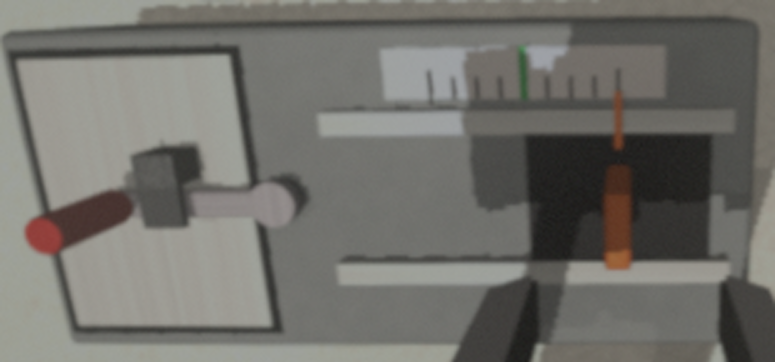

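>>> step_arm:
  commands:
    - {"xyz":[0.003,0,-0.03],"twist":[0,0,0]}
    - {"xyz":[0.003,0,-0.06],"twist":[0,0,0]}
    - {"xyz":[0.003,0,-0.085],"twist":[0,0,0]}
    - {"xyz":[0.003,0,-0.096],"twist":[0,0,0]}
    - {"xyz":[0.003,0,-0.096],"twist":[0,0,0]}
    - {"xyz":[0.003,0,-0.096],"twist":[0,0,0]}

```text
time: 9.0
tool_pos: [0.5669, -0.1401, 0.1258]
ee_rot: [-1.571, 0.0, -1.666]
wrist_force: [-0.8, -0.5, 0.4]
width: 0.0499
```

Run:
```python
from h import *
o=robot.get_obs();print(o['tool_pos'],o['ee_rot'],o['time'],o['width'],o['wrist_force'])
for n in ('wrist',):
    ci=robot.camera_info(n);p,d=robot.snapshot(n);save('v8'+n,p);np.savez('pics/v8'+n+'.npz',p=p,d=d,**ci)
```

```text
[ 0.56694494 -0.14014552  0.1257947 ] [-1.57093584e+00  3.03433544e-04 -1.66561397e+00] 9.0 0.049897656895961026 [-0.76142604 -0.49504394  0.35334627]
```

View pics/v8wrist.png

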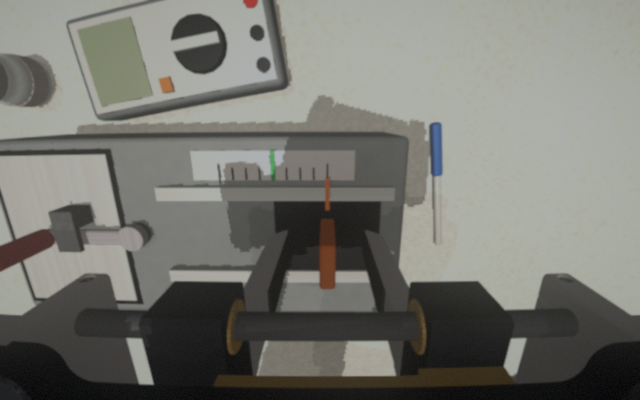

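The tab at (327,255) is centred between the jaws, so I'll grip it.

>>> step_arm:
  commands:
    - {"xyz":[0,0,0],"twist":[0,0,0]}
    - {"xyz":[0,0,0],"twist":[0,0,0]}
    - {"xyz":[0,0,0],"twist":[0,0,0]}
    - {"xyz":[0,0,0],"twist":[0,0,0]}
    - {"xyz":[0,0,0],"twist":[0,0,0]}
    - {"xyz":[0,0,0],"twist":[0,0,0]}
    - {"xyz":[0,0,0],"twist":[0,0,0]}
    - {"xyz":[0,0,0],"twist":[0,0,0]}
    - {"xyz":[0,0,0],"twist":[0,0,0]}
  fingers: 255

```text
time: 9.8
tool_pos: [0.5667, -0.1408, 0.1257]
ee_rot: [-1.571, 0.001, -1.667]
wrist_force: [0.3, 1.8, 1.6]
width: 0.01
```

Run:
```python
from h import *
o=robot.get_obs();print(o['tool_pos'],o['ee_rot'],o['time'],o['width'],o['wrist_force'])
for n in ('wrist',):
    ci=robot.camera_info(n);p,d=robot.snapshot(n);save('v9'+n,p);np.savez('pics/v9'+n+'.npz',p=p,d=d,**ci)
```

```text
[ 0.56671455 -0.14078618  0.12571339] [-1.57055219e+00  1.05416943e-03 -1.66679033e+00] 9.8 0.0100318581112261 [0.26933093 1.78752756 1.57596616]
```

View pics/v9wrist.png

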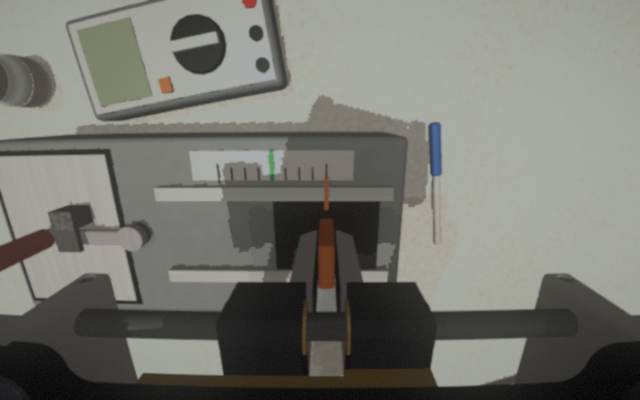

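>>> step_arm:
  commands:
    - {"xyz":[0.0004,0.004,0],"twist":[0,0,0]}
    - {"xyz":[0.0008,0.008,0],"twist":[0,0,0]}
    - {"xyz":[0.0012,0.012,0],"twist":[0,0,0]}
    - {"xyz":[0.0016,0.016,0],"twist":[0,0,0]}
    - {"xyz":[0.002,0.02,0],"twist":[0,0,0]}
    - {"xyz":[0.0023,0.024,0],"twist":[0,0,0]}
    - {"xyz":[0.0027,0.028,0],"twist":[0,0,0]}
    - {"xyz":[0.0031,0.032,0],"twist":[0,0,0]}
    - {"xyz":[0.0035,0.036,0],"twist":[0,0,0]}
    - {"xyz":[0.0038,0.0398,0],"twist":[0,0,0]}
    - {"xyz":[0.0038,0.0398,0],"twist":[0,0,0]}
    - {"xyz":[0.0038,0.0398,0],"twist":[0,0,0]}

```text
time: 10.85
tool_pos: [0.5704, -0.102, 0.1257]
ee_rot: [-1.57, -0.002, -1.667]
wrist_force: [-0.6, -5.7, 2.1]
width: 0.0098
```

Run:
```python
from h import *
o=robot.get_obs();print(o['tool_pos'],o['ee_rot'],o['time'],o['width'],o['wrist_force'])
for n in ('wrist','side'):
    ci=robot.camera_info(n);p,d=robot.snapshot(n);save('v10'+n,p);np.savez('pics/v10'+n+'.npz',p=p,d=d,**ci)
    if n=='side': save('v10sz',cv2.resize(p[165:275,240:355],None,fx=5,fy=5,interpolation=cv2.INTER_CUBIC))
    else: save('v10wz',cv2.resize(p[120:300,150:450],None,fx=2.6,fy=2.6,interpolation=cv2.INTER_CUBIC))
```

```text
[ 0.57042974 -0.10203265  0.12571091] [-1.57046216 -0.0019503  -1.66700443] 10.85 0.00982572340548518 [-0.59570582 -5.69646471  2.14292211]
```

View pics/v10wz.png

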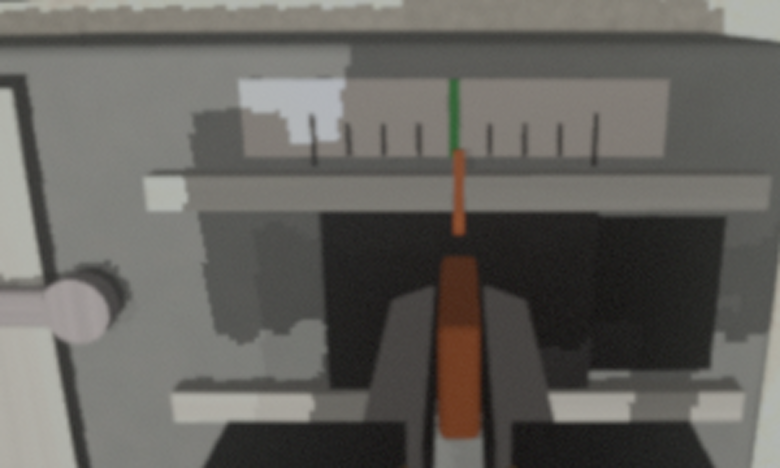

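View pics/v10sz.png

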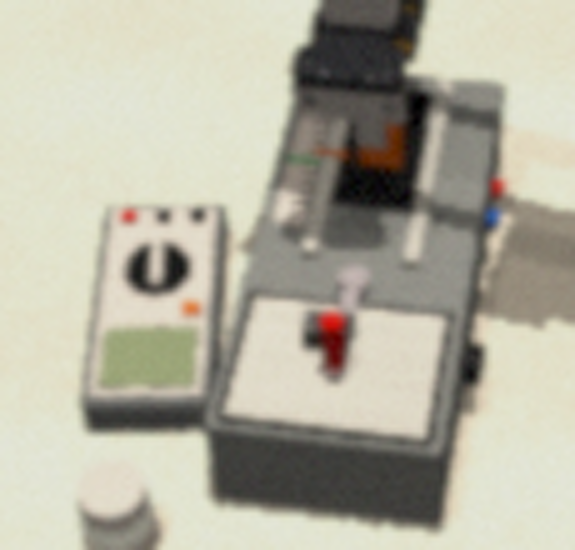

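The pointer tip, at crop column 459 against the green line's 455, is about 1 mm short, and the measured travel of 38.8 mm agrees. I'll move it on by 1.2 mm.

>>> step_arm:
  commands:
    - {"xyz":[0.0001,0.0006,0],"twist":[0,0,0]}
    - {"xyz":[0.0001,0.0012,0],"twist":[0,0,0]}
    - {"xyz":[0.0001,0.0012,0],"twist":[0,0,0]}
    - {"xyz":[0.0001,0.0012,0],"twist":[0,0,0]}
    - {"xyz":[0.0001,0.0012,0],"twist":[0,0,0]}
    - {"xyz":[0.0001,0.0012,0],"twist":[0,0,0]}

```text
time: 11.45
tool_pos: [0.5705, -0.1011, 0.1257]
ee_rot: [-1.57, -0.002, -1.667]
wrist_force: [-0.8, -5.4, 1.9]
width: 0.0099
```

Run:
```python
from h import *
o=robot.get_obs();print(o['tool_pos'],o['ee_rot'],o['time'],o['width'],o['wrist_force'])
ci=robot.camera_info('wrist');p,d=robot.snapshot('wrist');save('v11wz',cv2.resize(p[120:300,0:450],None,fx=1.7,fy=2.6,interpolation=cv2.INTER_CUBIC))
save('v11z',cv2.resize(p[140:215,260:380],None,fx=6,fy=6,interpolation=cv2.INTER_CUBIC))
p,d=robot.snapshot('top');save('v11t',p)
```

```text
[ 0.5705165  -0.10113707  0.1256981 ] [-1.57046364 -0.00203105 -1.66737129] 11.45 0.009861665569326694 [-0.75993132 -5.38842313  1.85341881]
```

View pics/v11wz.png

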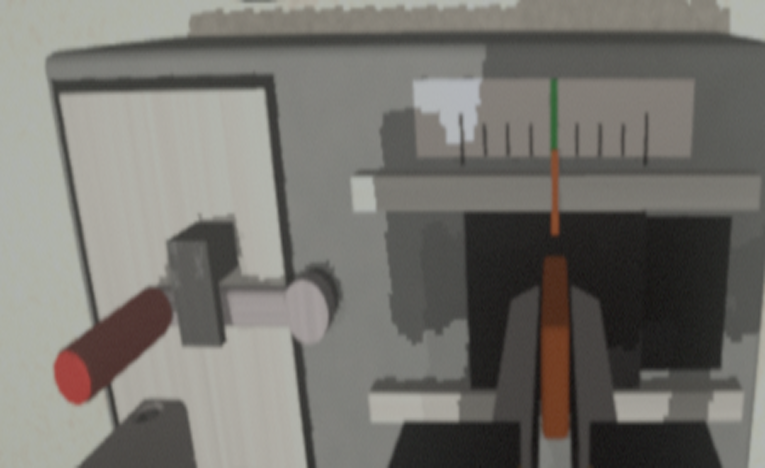

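View pics/v11z.png

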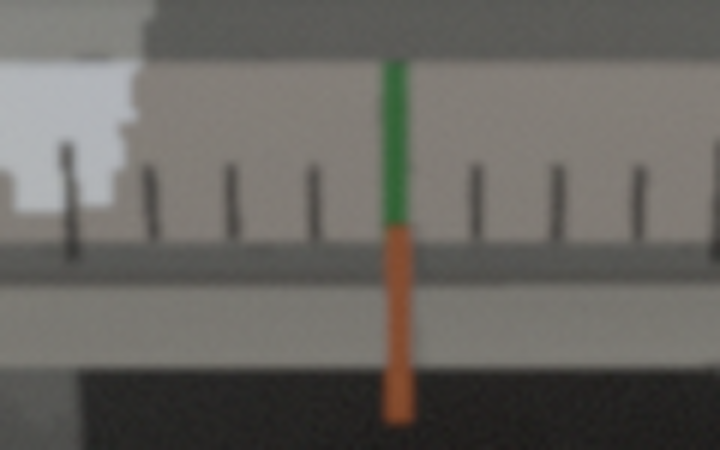

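View pics/v11t.png

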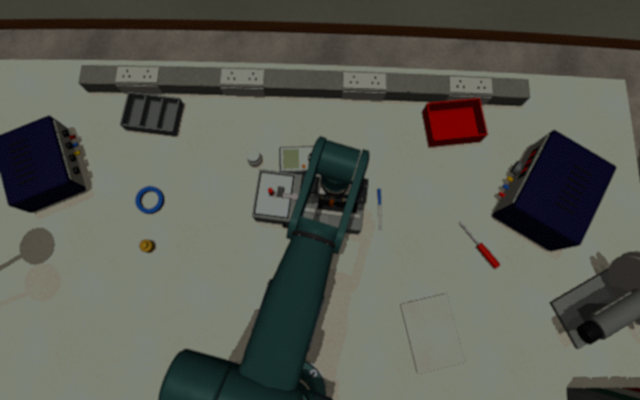

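The pointer meets the green line (crop column 398 against 396), the latch arm lies under the catch roof, and the bystanders haven't moved. I'll hand the job in while still holding the shutter.

Run:
```python
from h import *
print(robot.close_job())
```

```text
the job is handed in; nothing more can be done
None
```

I closed the latch first, then slid the shutter open to the green half-travel line. I handed the job in at about 11.6 s with the gripper still holding the shutter.

- **Latch:** I swung the red knob round until it met its stop, where the force rose to about 17 N with no further movement, then let go. The later wrist and side pictures show the arm lying under the catch roof, in line with the box.
- **Shutter:** I moved the tab out from shut and it never went past half travel. By tool position it has moved about 39.8 mm. In the last wrist picture the pointer is within about 0.3 mm of the green line. The spring force read about 5.4 N, against the 6 N expected.
- **Everything else:** in the last top and wrist pictures, the meter, jar, tape, weight, pen and screwdriver are where they started.

**Measurement disagreements:** the box's x position differed by 2–4 mm between cameras (0.570 to 0.574 m), and the latch's stop agreed with 0.574 m. Triangulated knob and tab heights came out 5–7 mm below the stated 145 mm. Neither affected the grasps.

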